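# Close a row of snap-cap tubes

### The arm

A 6-joint arm with a two-finger parallel gripper is mounted at the origin on a cart in front of the work surface, level with it; the furniture and walls round the work are solid. World frame = base frame: x ahead of the robot, y to its left, z up, the work surface at z = 0. Lengths are in mm, angles in rad, forces in N, time in s.
With the tool pointing down it reaches from about 300 to 775 mm from the base axis. Payload 14.6 kg.
Tool frame: the origin (TCP) lies on the centre line of the jaws, within the pads' length; the fingertips stand manip.tcp_to_tips ahead of it and the grasp point (between the pads) lies 5 mm behind it (manip.tcp_to_tips is the distance from the TCP to the fingertips, in mm); z points along the fingers, y is the direction in which the jaws open and shut (so a half turn about z gives the same grasp; the last joint's range is limited). The gripper opens to 94 mm and grips with 3 to 60 N. Pads are 16 mm wide; open, the fingers measure 119 mm over their backs; the gripper's body (75 mm by 177 mm) begins 78 mm behind the grasp point.
Start: joints at [1.182, 0.3, 1.521, -0, 1.321, -0.067], TCP at [173.948, 521.758, 191.146] pointing down, gripper open.
Joint ranges: [-3.03, 3.03], [-0.79, 2.21], [0.23, 2.52], [-1.04, 4.18], [0, 3.07], [-2.55, 2.55]. Speed limits (rad/s): [2.22, 2.22, 2.57, 3.14, 3.14, 3.14].

### API

Orientations are given as [roll, pitch, yaw] about the fixed x, y, z axes, in that order (R = Rz(yaw) Ry(pitch) Rx(roll)).
In Python, from cell import manip, optics, workorder gives the robot as it stands. The module is installed in compiled form; this text tells all that it offers.
- The arm moves only by the tool jog_arm, never from a script. Its argument "deltas" is text: rows parted by semicolons, each of 5 numbers parted by spaces: the shift along the tool's x, y, z in mm, then the turn about the tool's z in rad, then the finger opening in mm, from 0 to 94. In form: tx ty tz twist grip; .... A call has exactly 10 rows; each row is the pose to reach, as a shift and turn from the pose commanded when the call began, along the tool's axes at that moment; what a row does not reach only later rows make up. A row lasts 1/8 s, in which the tool goes at most 62.5 mm and 10.7 degrees, less where a joint would pass 70% of its speed; a pose out of reach is approached as far as the arm can. A call with a gripper value outside its range is refused whole. The fingers move at their own pace and stop on an object; "squeeze" is the grip in N (left out, the last holds). Time passes only in rows, so rows that repeat a pose let the fingers close, or fill a call up. It gives the time, the measured TCP pose, the force and the opening at its end, in the units of the state.
- manip.read_state(): the state, without advancing time (a new reading comes with each control period).
- optics.camera(name): name is "scene" or "top" or "wrist"; returns (picture, depth): 480x640x3 uint8, red, green, blue; 480x640 float32, mm along the optical axis (not along the pixel's ray), 0 where there is no reading.
- optics.get_calibration(name): a dict with "intrinsics" (3x3 intrinsics, pixels), "dist_coeffs" ([k1, k2, p1, p2, k3] as OpenCV has them; the pictures are not rectified), "R" (3x3) and "t" (3): a world point X has camera coordinates R X + t; the wrist camera has in their place "hand_eye" (4x4, takes a point from camera to tool coordinates, whose origin is the TCP and whose axes are the flange's). Camera axes: x right, y down, z forward; pixel columns grow to the right and rows downward; lengths in mm; the calibration is good to about 2 mm. A picture is of the moment at which its call begins: read the wrist's pose just before it. get_calibration takes no time and is no camera call.
- workorder.sign_off(): hands the job in, once; it reports no verdict.
The state is a dict: "clock": time; "joints": joint angles; "qd": joint speeds; "effort": joint torques, N m; "eef_pos": TCP position; "eef_rot": TCP orientation; "wrist_force": force on the tool from outside, world axes, zero at the start; "moment": the same for the moment, N m; "finger_gap": finger opening in mm.
Only numpy, scipy, OpenCV 4.12 (cv2) and the standard library are available. Lean on these libraries where they do the work, as an engineer would, in place of code of your own. Each camera call takes 0.05 s, during which the arm holds its last target.

### The job

Five sample tubes stand in the aluminium block with their hinged snap caps open: starting at the end that the backs of the caps face, run the fingertips lightly along the row so that one cap after another folds over, and leave all five fully shut. Touch the caps only from their backs, never on the inside with the sealing plug, and do not bend a cap backward. Grasp and lift nothing: the tubes stay seated in the block, the block stays where it stands, and the things round it are left alone.

Things in the scene. Friction and masses are not known exactly. Their poses are not given: they have to be found in the camera images.
- tube_block: Loose aluminium cooling block, 56 x 184 x 45 mm, 1.2 to 1.8 kg, on a rubber foot. Origin: centre of its underside, on the bench; y axis along the row, z up. Five plastic 5 ml tubes with attached snap caps stand in it at x = 0, y = +60, +30, 0, -30, -60 mm (tube 1 to 5). All hinges are on the tubes' +y side, so the backs of the open caps face the +y end, where tube 1 is.
- hinge1 (a point): Middle of the hinge of cap 1: on the +y side of tube 1 (block's y), 12.5 mm from the tube's axis, 60 mm above the bench. The open cap stands up from here to about 87 mm above the bench, its outer face (the back) toward the block's +y, its inside toward -y. Only about 20 mm lie free between one open cap and the next.
- hinge5 (a point): Middle of the hinge of cap 5: on the +y side of tube 5 (block's y), 12.5 mm from the tube's axis, 60 mm above the bench. The open cap stands up from here to about 87 mm above the bench, its outer face (the back) toward the block's +y, its inside toward -y. Only about 20 mm lie free between one open cap and the next.
- cap1 (a joint): Cap 1, rad: 0 shut, about 1.6 upright, more is bent back to the block's +y. Stiff living hinge, no spring (0.01 N m): it stays where left, 2 to 5 N fold it. Shut, it is a disc 22 mm across flat on the rim, its back 61 mm above the bench; along its middle a ramped rib, 11 mm wide, rises to a thumb lip 27 mm from the hinge, 63 mm above the bench.
- cap2 (a joint): Cap 2, rad: 0 shut, about 1.6 upright, more is bent back to the block's +y. Stiff living hinge, no spring (0.01 N m): it stays where left, 2 to 5 N fold it. Shut, it is a disc 22 mm across flat on the rim, its back 61 mm above the bench; along its middle a ramped rib, 11 mm wide, rises to a thumb lip 27 mm from the hinge, 63 mm above the bench.
- cap3 (a joint): Cap 3, rad: 0 shut, about 1.6 upright, more is bent back to the block's +y. Stiff living hinge, no spring (0.01 N m): it stays where left, 2 to 5 N fold it. Shut, it is a disc 22 mm across flat on the rim, its back 61 mm above the bench; along its middle a ramped rib, 11 mm wide, rises to a thumb lip 27 mm from the hinge, 63 mm above the bench.
- cap4 (a joint): Cap 4, rad: 0 shut, about 1.6 upright, more is bent back to the block's +y. Stiff living hinge, no spring (0.01 N m): it stays where left, 2 to 5 N fold it. Shut, it is a disc 22 mm across flat on the rim, its back 61 mm above the bench; along its middle a ramped rib, 11 mm wide, rises to a thumb lip 27 mm from the hinge, 63 mm above the bench.
- cap5 (a joint): Cap 5, rad: 0 shut, about 1.6 upright, more is bent back to the block's +y. Stiff living hinge, no spring (0.01 N m): it stays where left, 2 to 5 N fold it. Shut, it is a disc 22 mm across flat on the rim, its back 61 mm above the bench; along its middle a ramped rib, 11 mm wide, rises to a thumb lip 27 mm from the hinge, 63 mm above the bench.
- tube1 (a joint): Height in m of tube 1 above its seat in the block: 0 seated; it can be drawn out upward against light friction (3 N) and should stay at 0. Its round rim, 21 mm across, stands 14 mm above the block's top, 59 mm above the bench.
- tube2 (a joint): Height in m of tube 2 above its seat in the block: 0 seated; it can be drawn out upward against light friction (3 N) and should stay at 0. Its round rim, 21 mm across, stands 14 mm above the block's top, 59 mm above the bench.
- tube3 (a joint): Height in m of tube 3 above its seat in the block: 0 seated; it can be drawn out upward against light friction (3 N) and should stay at 0. Its round rim, 21 mm across, stands 14 mm above the block's top, 59 mm above the bench.
- tube4 (a joint): Height in m of tube 4 above its seat in the block: 0 seated; it can be drawn out upward against light friction (3 N) and should stay at 0. Its round rim, 21 mm across, stands 14 mm above the block's top, 59 mm above the bench.
- tube5 (a joint): Height in m of tube 5 above its seat in the block: 0 seated; it can be drawn out upward against light friction (3 N) and should stay at 0. Its round rim, 21 mm across, stands 14 mm above the block's top, 59 mm above the bench.
- plug1: Sealing plug of cap 1: a ring 16 mm across and 6.5 mm deep on the cap's inside, which enters the tube's mouth. Origin: centre of the ring where it meets the cap disc, 12.5 mm from the hinge; z axis points out through the cap's back. The clean part, not to be touched by the fingers.
- plug2: Sealing plug of cap 2: a ring 16 mm across and 6.5 mm deep on the cap's inside, which enters the tube's mouth. Origin: centre of the ring where it meets the cap disc, 12.5 mm from the hinge; z axis points out through the cap's back. The clean part, not to be touched by the fingers.
- plug3: Sealing plug of cap 3: a ring 16 mm across and 6.5 mm deep on the cap's inside, which enters the tube's mouth. Origin: centre of the ring where it meets the cap disc, 12.5 mm from the hinge; z axis points out through the cap's back. The clean part, not to be touched by the fingers.
- plug4: Sealing plug of cap 4: a ring 16 mm across and 6.5 mm deep on the cap's inside, which enters the tube's mouth. Origin: centre of the ring where it meets the cap disc, 12.5 mm from the hinge; z axis points out through the cap's back. The clean part, not to be touched by the fingers.
- plug5: Sealing plug of cap 5: a ring 16 mm across and 6.5 mm deep on the cap's inside, which enters the tube's mouth. Origin: centre of the ring where it meets the cap disc, 12.5 mm from the hinge; z axis points out through the cap's back. The clean part, not to be touched by the fingers.
- pipette: Hand pipette lying on the bench behind the block, 28 x 287 x 46 mm, loose. Origin: centre of its underside. Bystander.
- vial_a: Small white bottle with a wide cap, 25 mm across, 46 mm high, loose, to the left of the work. Origin: centre of its underside. Bystander.
- vial_b: A second such bottle, the same size, loose, beside it. Origin: centre of its underside. Bystander.
- amber_bottle: Brown bottle 33 mm across, 62 mm high, loose, to the right of the work. Origin: centre of its underside. Bystander. Behind it stands the large fixed analyser, 0.53 m high: its near left corner is at about x = 0.47, y = 0.06 m from the robot base, so go round it, not across it.

How it is judged (in metres and radians):
On the way, in this order (a step that is already met when the one before it is completed fails the run):
1. cap 1 is folded over onto its tube (within 0.5 rad of shut) (value of joint cap1 below 0.5 rad), for 0.05 s.
2. cap 2 is folded over onto its tube (within 0.5 rad of shut) (value of joint cap2 below 0.5 rad), for 0.05 s.
3. cap 3 is folded over onto its tube (within 0.5 rad of shut) (value of joint cap3 below 0.5 rad), for 0.05 s.
4. cap 4 is folded over onto its tube (within 0.5 rad of shut) (value of joint cap4 below 0.5 rad), for 0.05 s.
5. cap 5 is folded over onto its tube (within 0.5 rad of shut) (value of joint cap5 below 0.5 rad), for 0.05 s.
At the end, for the whole second after the job is handed in: All five caps are shut (each within 0.10 rad, under 3 mm at the lip), all tubes are seated in the block (within 4 mm), and the block stands flat and at rest within 20 mm of where it stood (value of joint each of cap1, cap2, cap3, cap4, cap5 below 0.1 rad and value of joint each of tube1, tube2, tube3, tube4, tube5 below 0.004 m and distance of tube_block from where it was at the start of the episode below 0.02 m and angle between tube_block's own z axis and vertical below 0.05 rad and linear speed of tube_block below 0.01 m/s); the robot touches nothing.
It fails at once if the fingers touch the inside of a cap (its sealing plug) (contact force between the fingers and plug1 above 0.3 N or contact force between the fingers and plug2 above 0.3 N or contact force between the fingers and plug3 above 0.3 N or contact force between the fingers and plug4 above 0.3 N or contact force between the fingers and plug5 above 0.3 N).
It fails at once if a cap is bent backward past 2.3 rad (value of joint any of cap1, cap2, cap3, cap4, cap5 above 2.3 rad).
It fails at once if a tube is drawn more than 6 mm out of the block, or the block is lifted more than 6 mm, tipped, or shoved more than 20 mm (value of joint any of tube1, tube2, tube3, tube4, tube5 above 0.006 m or height (world z) of tube_block above 0.006 m or angle between tube_block's own z axis and vertical above 0.15 rad or distance of tube_block from where it was at the start of the episode above 0.02 m).
It fails at once if the fingers press on the block or tubes with more than 40 N (contact force between the fingers and tube_block above 40 N).
It fails at once if a bystander (pipette or bottle) is moved more than 15 mm (distance of any of pipette, vial_a, vial_b, amber_bottle from where it was at the start of the episode above 0.015 m).
It also fails if it takes over 45 s, if anything falls off the work surface, if the arm or the gripper's body presses on something with over 40 N, if the wrist force passes 120 N, or if a joint passes its speed limit or range.

## Working session

There is one attempt and no reset: what is moved stays moved. The work goes in short steps, Python scripts to look and compute and a tool call to move; the robot and the scene stay as the last step left them, time stands still between calls to the robot, and variables do not carry over. Pictures are saved under pics/ and viewed, and the job is handed in when it is done.

Besides the shell and the picture viewer there is one more tool, called after "Request:" as a command line: name --argument value ..., lists and objects as JSON in quotes. jog_arm: Moves the arm, as the interface text tells. Its arguments: {"type":"object","properties":{"deltas":{"type":"string"},"squeeze":{"type":"number"}},"required":["deltas"]}

```bash
mkdir -p pics
python3 - <<'E'
from cell import manip, optics
import cv2,numpy as np
print(manip.read_state(), manip.tcp_to_tips)
for n in ["scene","top"]:
    p,d=optics.camera(n); cv2.imwrite(f"pics/{n}0.png",p[...,::-1]); np.savez(f"{n}0.npz",p=p,d=d)
    print(n,optics.get_calibration(n))
E
```

```text
{'clock': 0.0, 'joints': array([ 1.18241525e+00,  3.00486028e-01,  1.52160047e+00,  1.44022518e-05,
        1.32068068e+00, -6.66132244e-02]), 'qd': array([ 1.28912991e-03, -7.18738547e-04,  3.23197092e-04,  1.38661305e-03,
       -4.41274234e-06,  5.34842152e-04]), 'effort': array([ 2.68985445e-03, -5.31819463e+01, -3.52738595e+01,  7.09132128e-02,
        2.44388322e-02, -9.86369037e-05]), 'eef_pos': array([173.83284976, 521.50847592, 190.56994684]), 'eef_rot': array([-3.14042167e+00, -9.20996741e-05,  2.81982118e+00]), 'wrist_force': array([ 0.68190692,  0.37809385, -0.18511104]), 'moment': array([0.00347465, 0.03087684, 0.04516005]), 'finger_gap': 93.84519442258984} 14.0
scene {'intrinsics': array([[482.29416431,   0.        , 323.5485228 ],
       [  0.        , 482.29416431, 239.75030368],
       [  0.        ,   0.        ,   1.        ]]), 'dist_coeffs': array([-0.10339026,  0.        ,  0.        ,  0.        ,  0.        ]), 'R': array([[-0.60102815, -0.79921199,  0.00503604],
       [-0.33931861,  0.24946121, -0.90699062],
       [ 0.72362148, -0.54683572, -0.42112071]]), 't': array([568.1491501 , 157.95160395, 693.44728528])}
top {'intrinsics': array([[591.16914007,   0.        , 330.82119203],
       [  0.        , 591.16914007, 236.51638716],
       [  0.        ,   0.        ,   1.        ]]), 'dist_coeffs': array([-0.12190466,  0.        ,  0.        ,  0.        ,  0.        ]), 'R': array([[ 0.02398629, -0.99927088, -0.0297045 ],
       [-0.99363774, -0.02055946, -0.11073094],
       [ 0.1100395 ,  0.03217154, -0.99340641]]), 't': array([ 303.86896428,  551.03046685, 1056.84735471])}
```

View pics/scene0.png

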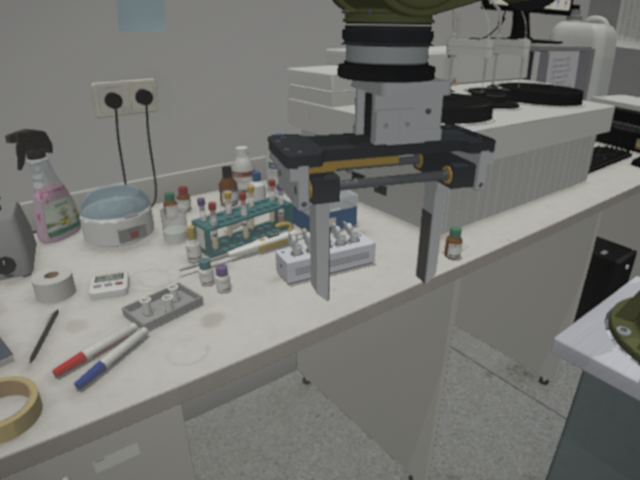

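View pics/top0.png

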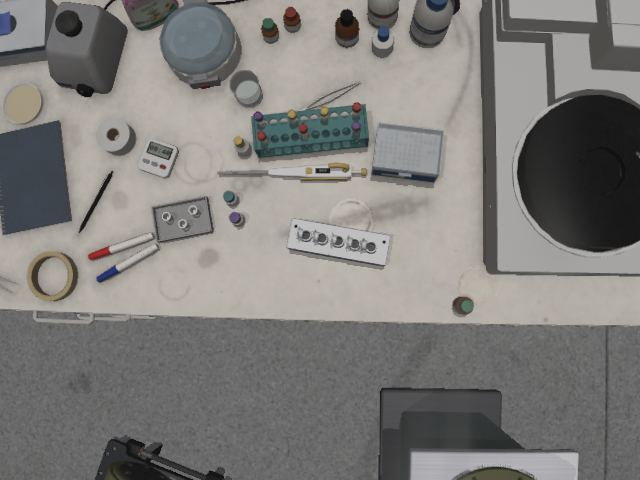

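Run:
```python
import cv2,numpy as np
p=np.load("top0.npz")['p'][...,::-1]
cv2.imwrite("pics/t1.png",cv2.resize(p[200:285,270:410],None,fx=5.5,fy=5.5,interpolation=cv2.INTER_CUBIC))
p=np.load("scene0.npz")['p'][...,::-1]
cv2.imwrite("pics/s1.png",cv2.resize(p[210:290,260:390],None,fx=6,fy=6,interpolation=cv2.INTER_CUBIC))
```

```text
(no output)
```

View pics/t1.png

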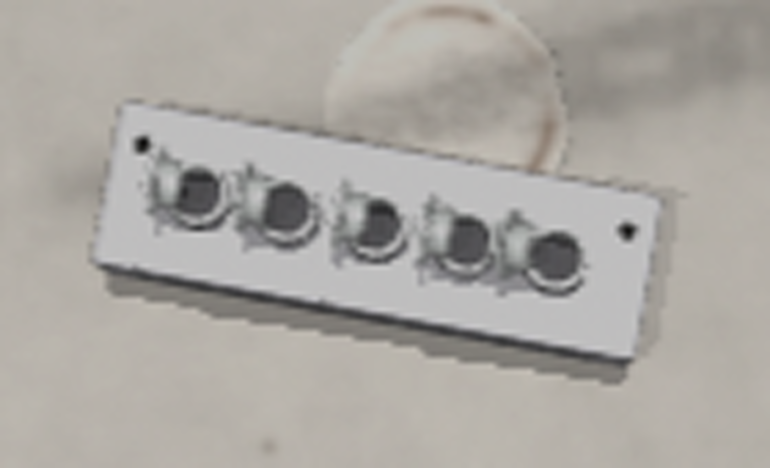

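View pics/s1.png

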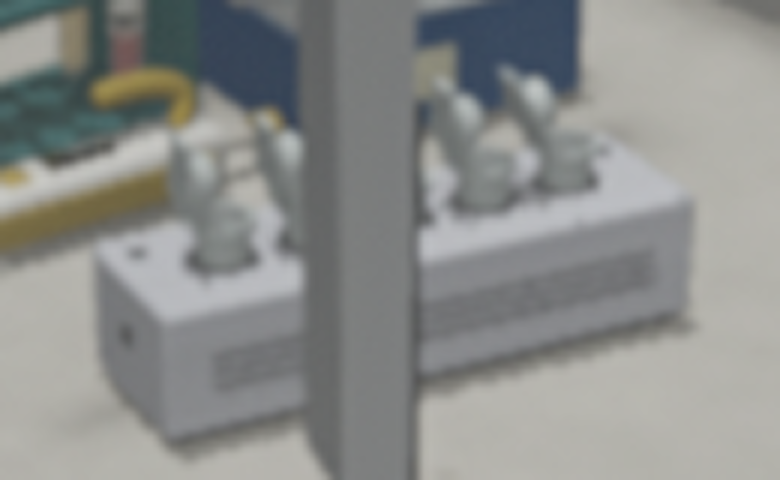

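```bash
cat > h.py <<'E'
import cv2,numpy as np
from cell import manip, optics
def world(name,d,us=None):
    c=optics.get_calibration(name);K=c['intrinsics']
    v,u=np.mgrid[:480,:640]
    n=cv2.undistortPoints(np.stack([u,v],-1).reshape(-1,1,2).astype(float),K,c['dist_coeffs']).reshape(480,640,2)
    P=np.dstack([n[...,0]*d,n[...,1]*d,d])
    return (P-c['t'])@c['R']
def onplane(name,px,z):
    c=optics.get_calibration(name)
    n=cv2.undistortPoints(np.array(px,float).reshape(-1,1,2),c['intrinsics'],c['dist_coeffs']).reshape(-1,2)
    r=np.c_[n,np.ones(len(n))]@c['R']; o=-c['R'].T@c['t']
    return o+r*((z-o[2])/r[:,2])[:,None]
E
python3 - <<'E'
from h import *
z=np.load("top0.npz");W=world("top",z['d'].astype(float))
m=np.zeros((480,640),bool);m[210:275,280:400]=1
print("bench z",np.median(W[270:280,300:400,2]))
top=m&(W[...,2]>35)&(W[...,2]<55); print("top z",np.median(W[...,2][top]))
# colour-based corners
cs=np.array([[123,103],[660,192],[632,358],[95,265]])/5.5+[270,200]-.45
C=onplane("top",cs,45);print(C.round(1));print(C.mean(0))
mm=(m&(W[...,2]>30)).astype(np.uint8)
print(W[mm>0][:,2].max())
pts=W[mm>0][:,:2].astype(np.float32);r=cv2.minAreaRect(pts);print(r)
for a,b in ((0,1),(3,2),):
    e=C[a]-C[b];print(np.hypot(*e[:2]),np.arctan2(e[1],e[0]))
# tube mouths
t=np.array([[203,190],[291,210],[380,222],[470,240],[558,256]])/5.5+[270,200]-.45
print(onplane("top",t,57).round(1))
z=np.load("scene0.npz");W=world("scene",z['d'].astype(float))
cs=np.array([[100,255],[690,200],[165,322]])/6+[260,210]-.4
print(onplane("scene",cs,45).round(1))
E
```

```text
bench z 0.7164648926508068
top z 45.70288476890272
[[575.3 388.3  45. ]
 [549.  208.5  45. ]
 [493.6 217.   45. ]
 [520.7 395.9  45. ]]
[534.64867285 302.42224608  45.        ]
1119.9213368771964
((496.2519226074219, 309.0397033691406), (184.02685546875, 133.91082763671875), 80.88990020751953)
181.67172331323914 1.4255265824131325
180.93902060871395 1.4205533194622104
[[545.2 359.7  57. ]
 [539.2 330.5  57. ]
 [535.8 301.1  57. ]
 [530.5 271.4  57. ]
 [525.8 242.5  57. ]]
[[567.3 391.5  45. ]
 [490.6 221.8  45. ]
 [519.2 399.4  45. ]]
```

Request:
jog_arm --deltas "-30 0 0 0.1 60; -75 1 0 0.25 40; -120 2 0 0.4 20; -165 3 0 0.56 0; -210 3 0 0.72 0; -255 4 0 0.88 0; -300 5 0 1.04 0; -345 5 0 1.2 0; -380 6 0 1.34 0; -393 6 0 1.403 0" --squeeze 5

```text
clock: 1.35
eef_pos: [550.2, 402.0, 190.1]
eef_rot: [-3.141, 0.001, 1.412]
wrist_force: [0.7, 0.8, -0.4]
finger_gap: 0.7
```

Run:
```python
from h import *
s=manip.read_state();print(s)
p,d=optics.camera("wrist"); cv2.imwrite("pics/w1.png",p[...,::-1]); np.savez("w1.npz",p=p,d=d)
c=optics.get_calibration("wrist");print(c)
p,d=optics.camera("scene"); cv2.imwrite("pics/s2.png",p[...,::-1]); np.savez("s2.npz",p=p,d=d)
```

```text
{'clock': 1.35, 'joints': array([ 5.77263082e-01,  6.05768576e-01,  1.08659750e+00, -1.26908844e-04,
        1.45053337e+00,  7.36250867e-01]), 'qd': array([-0.09543917,  0.13026942, -0.20354857,  0.00305997,  0.07581996,
        0.35845371]), 'effort': array([-1.16814628e+00, -7.15316749e+01, -3.64932454e+01, -4.76265326e-02,
       -1.47969984e-01, -3.52236684e-01]), 'eef_pos': array([550.19493084, 401.95668496, 190.11840187]), 'eef_rot': array([-3.14070892e+00,  9.70875316e-04,  1.41182428e+00]), 'wrist_force': array([ 0.67476417,  0.83257323, -0.35786013]), 'moment': array([-0.04158816,  0.01198937, -0.02348398]), 'finger_gap': 0.7469752525238321}
{'intrinsics': array([[385.40085309,   0.        , 325.63007759],
       [  0.        , 385.40085309, 235.5395843 ],
       [  0.        ,   0.        ,   1.        ]]), 'dist_coeffs': array([0.00897857, 0.        , 0.        , 0.        , 0.        ]), 'hand_eye': array([[ 7.50184147e-04, -9.66487046e-01, -2.56714289e-01,
         7.47326165e+01],
       [ 9.99999716e-01,  7.45178603e-04,  1.16777554e-04,
         3.75990867e-02],
       [ 7.84340025e-05, -2.56714304e-01,  9.66487330e-01,
        -1.94349160e+02],
       [ 0.00000000e+00,  0.00000000e+00,  0.00000000e+00,
         1.00000000e+00]])}
```

View pics/w1.png

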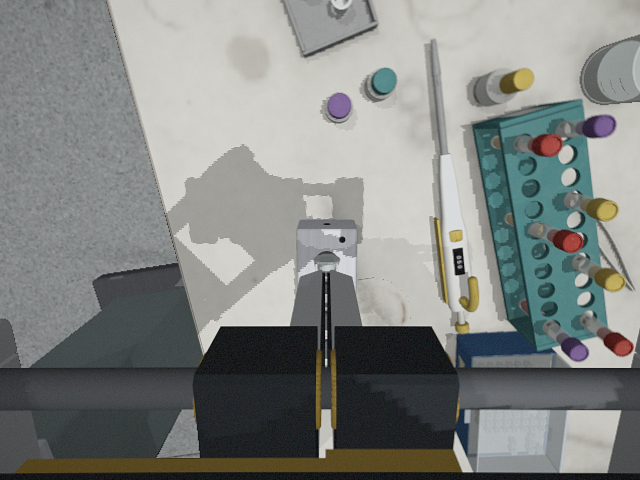

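View pics/s2.png

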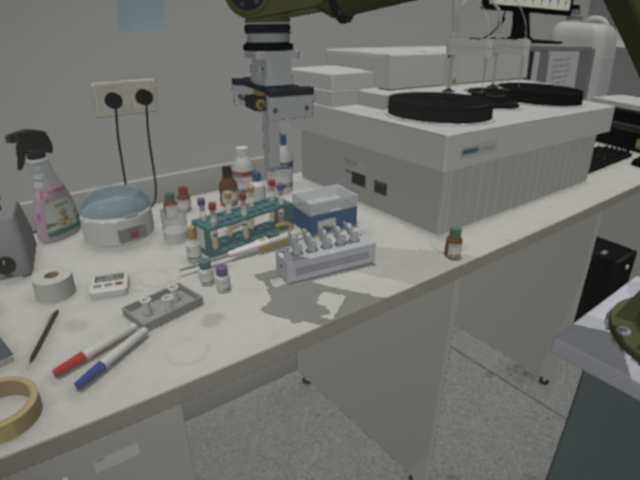

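Run:
```python
from h import *
p=np.load("w1.npz")['p'][...,::-1]
cv2.imwrite("pics/w1z.png",cv2.resize(p[205:295,275:375],None,fx=6,fy=6,interpolation=cv2.INTER_CUBIC))
p=np.load("s2.npz")['p'][...,::-1]
cv2.imwrite("pics/s2z.png",cv2.resize(p[210:290,260:390],None,fx=6,fy=6,interpolation=cv2.INTER_CUBIC))
```

```text
(no output)
```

View pics/w1z.png

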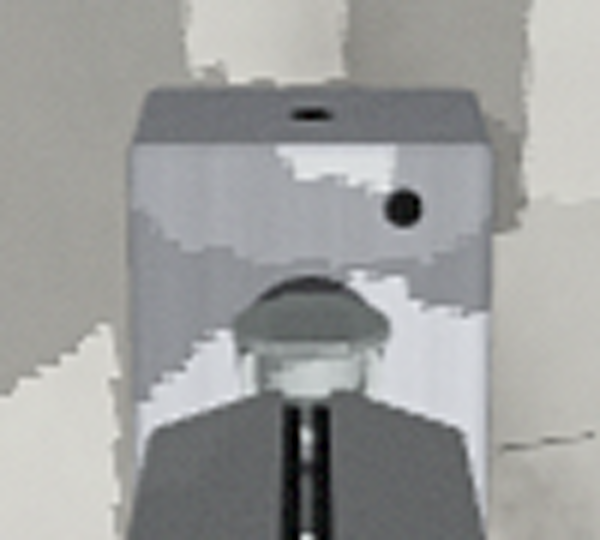

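View pics/s2z.png

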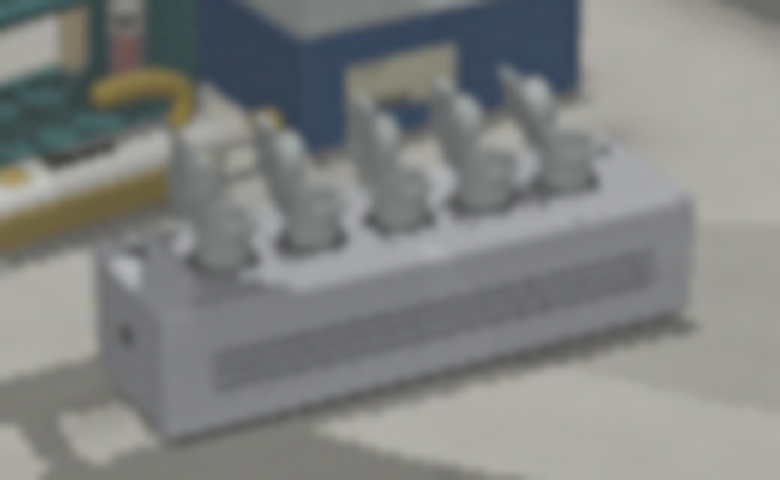

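Run:
```python
from h import *
from scipy.spatial.transform import Rotation as Ro
s=manip.read_state();print(s['eef_pos'],s['eef_rot'])
pos=np.array([550.195,401.957,190.118]);rot=[-3.1407,.00097,1.41182]
c=optics.get_calibration("wrist");H=c['hand_eye'];R=Ro.from_euler('xyz',rot).as_matrix()
px=np.array([[133,143],[490,143],[153,89],[475,89],[405,208]],float)/6+[275,205]-.45
n=cv2.undistortPoints(px.reshape(-1,1,2),c['intrinsics'],c['dist_coeffs']).reshape(-1,2)
r=(np.c_[n,np.ones(len(n))]@H[:3,:3].T)@R.T; o=R@H[:3,3]+pos
for z,sl in ((45,[0,1,4]),(0,[2,3])):
    P=o+r[sl]*((z-o[2])/r[sl,2])[:,None];print(P.round(1)); print(((P-pos)@R).round(1))
```

```text
[549.54985936 402.29521731 190.18152213] [-3.14077371e+00  9.04671539e-04  1.41453973e+00]
[[522.8 397.3  45. ]
 [576.1 388.9  45. ]
 [561.9 380.8  45. ]]
[[ -8.7 -26.1 145.1]
 [ -8.7  27.8 145.1]
 [-18.9  15.1 145.1]]
[[522.6 395.7   0. ]
 [576.7 387.1   0. ]]
[[-10.4 -26.  190.2]
 [-10.3  28.7 190.1]]
```

Request:
jog_arm --deltas "0 0 15 0 0; 0 1 35 0 0; 0 1 55 0 0; 0 1 75 0 0; 0 1 92 0 0; 0 1 104 0 0; 0 1 110 0 0; 0 1 111 0 0; 0 1 111 0 0; 0 1 111 0 0"

```text
clock: 2.7
eef_pos: [549.9, 403.1, 80.7]
eef_rot: [3.141, -0.001, 1.417]
wrist_force: [0.9, 0.2, -0.1]
finger_gap: 0.7
```

Run:
```python
from h import *
s=manip.read_state();print(s['eef_pos'],s['eef_rot'],s['wrist_force'])
p,d=optics.camera("scene"); cv2.imwrite("pics/s3z.png",cv2.resize(p[190:290,250:390,::-1],None,fx=5,fy=5,interpolation=cv2.INTER_CUBIC))
```

```text
[549.87869674 403.1253727   80.74298158] [ 3.14092251e+00 -5.92649807e-04  1.41681634e+00] [ 0.8692984   0.24299589 -0.1166629 ]
```

View pics/s3z.png

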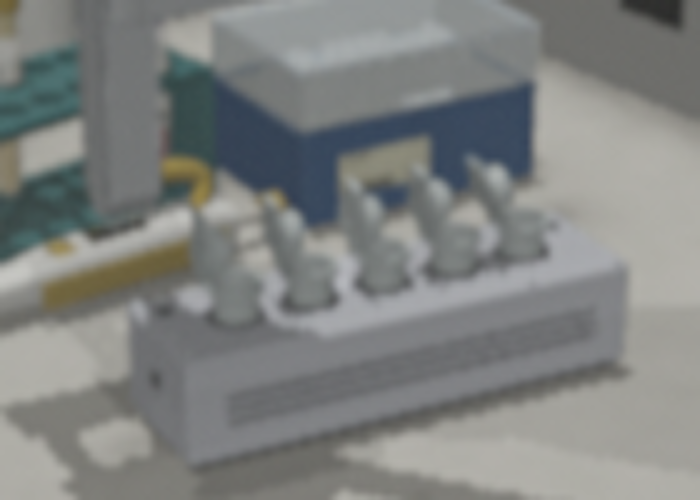

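Request:
jog_arm --deltas "-3 0 1.5 0 0; -8 0 1.5 0 0; -12 0 1.5 0 0; -16 0 1.5 0 0; -20 0 1.5 0 0; -24 0 1.5 0 0; -28 0 1.5 0 0; -32 0 1.5 0 0; -36 0 1.5 0 0; -39 0 1.5 0 0"

```text
clock: 4.0
eef_pos: [543.6, 364.2, 78.6]
eef_rot: [-3.142, 0.0, 1.417]
wrist_force: [-0.9, 1.1, 0.5]
finger_gap: 0.4
```

Run:
```python
from h import *
s=manip.read_state();print(s['eef_pos'],s['eef_rot'],s['wrist_force'])
p,d=optics.camera("scene"); cv2.imwrite("pics/s4z.png",cv2.resize(p[190:290,250:390,::-1],None,fx=5,fy=5,interpolation=cv2.INTER_CUBIC))
```

```text
[543.64019858 364.21289233  78.64022948] [-3.14158009e+00  4.71795759e-05  1.41678540e+00] [-0.87336736  1.08878709  0.48033792]
```

View pics/s4z.png

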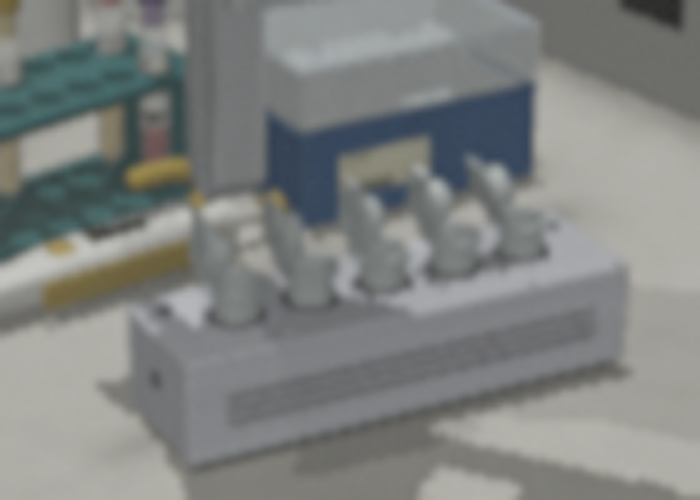

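Run:
```python
from h import *
s=manip.read_state();print(s['eef_pos'])
c=optics.get_calibration("scene")
def pr(X):
    u=cv2.projectPoints(np.array(X,float),cv2.Rodrigues(c['R'])[0],c['t'],c['intrinsics'],c['dist_coeffs'])[0].reshape(-1,2); return ((u-[250,190])*5).round(0)
e=np.array([.153,.988]);n=np.array([.988,-.153])
T=s['eef_pos'][:2]
print("tips",pr([[*(T+a*8*e+b*12.5*n),64.6] for a,b in((1,1),(1,-1),(-1,-1),(-1,1))]))
C=np.array([534,303])
for y in (60,30,0): print("hinge",pr([[*(C+(y+12.5)*e),60],[*(C+(y+12.5)*e),87],[*(C+(y)*e),59]]).tolist())
p,d=optics.camera("top"); cv2.imwrite("pics/t4.png",cv2.resize(p[200:285,270:410,::-1],None,fx=5.5,fy=5.5,interpolation=cv2.INTER_CUBIC))
p,d=optics.camera("wrist"); cv2.imwrite("pics/w4.png",p[...,::-1])
```

```text
[543.64367656 363.97657916  78.6368821 ]
tips [[195. 256.]
 [225. 283.]
 [265. 274.]
 [235. 247.]]
hinge [[203.0, 283.0], [201.0, 213.0], [235.0, 278.0]]
hinge [[279.0, 266.0], [278.0, 197.0], [310.0, 262.0]]
hinge [[352.0, 250.0], [352.0, 182.0], [382.0, 246.0]]
```

View pics/w4.png

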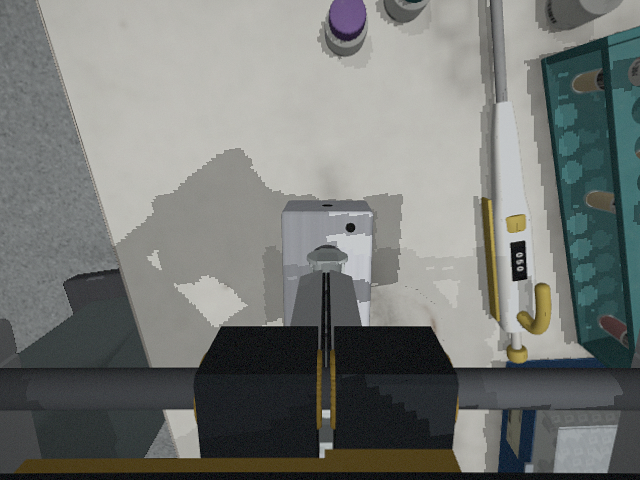

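View pics/t4.png

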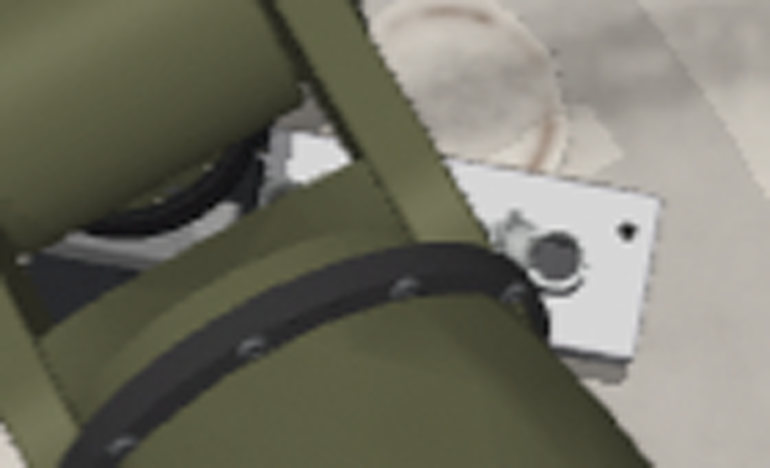

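Run:
```python
from h import *
c=optics.get_calibration("wrist");Hi=np.linalg.inv(c['hand_eye'])
for x in (8,-8):
  for z in (-40,-20,-10,0,14,30):
    X=(Hi@[[x,x],[12.5,-12.5],[z,z],[1,1]])[:3].T
    print(x,z,cv2.projectPoints(X,np.zeros(3),np.zeros(3),c['intrinsics'],c['dist_coeffs'])[0].reshape(-1,2).round(0).tolist())
c=optics.get_calibration("scene");s=manip.read_state()
e=np.array([.153,.988]);n=np.array([.988,-.153]);T=s['eef_pos'][:2]
for z in (65,75,85,92,100):
    u=cv2.projectPoints(np.array([[*(T+a*8*e+b*12.5*n),z] for a,b in((1,1),(1,-1),(-1,-1),(-1,1))]),cv2.Rodrigues(c['R'])[0],c['t'],c['intrinsics'],c['dist_coeffs'])[0].reshape(-1,2); print(z,((u-[250,190])*5).round(0).tolist())
p,d=optics.camera("wrist"); cv2.imwrite("pics/w4z.png",cv2.resize(p[225:345,260:400,::-1],None,fx=5,fy=5,interpolation=cv2.INTER_CUBIC))
H=optics.get_calibration("wrist")['hand_eye']
K=optics.get_calibration("wrist")['intrinsics']
for u,v in ((318,274),(334,274),(310,290),(345,300),(327,252),(327,220)):
    z=float(d[v,u]); P=H@[(u-K[0,2])/K[0,0]*z,(v-K[1,2])/K[0,0]*z,z,1]; print(u,v,z,P[:3].round(1))
```

```text
8 -40 [[354.0, 293.0], [296.0, 293.0]]
8 -20 [[351.0, 277.0], [300.0, 277.0]]
8 -10 [[350.0, 269.0], [301.0, 269.0]]
8 0 [[349.0, 263.0], [302.0, 263.0]]
8 14 [[348.0, 255.0], [303.0, 255.0]]
8 30 [[346.0, 247.0], [305.0, 247.0]]
-8 -40 [[354.0, 327.0], [297.0, 327.0]]
-8 -20 [[351.0, 307.0], [300.0, 307.0]]
-8 -10 [[350.0, 299.0], [301.0, 299.0]]
-8 0 [[349.0, 291.0], [302.0, 291.0]]
-8 14 [[347.0, 281.0], [304.0, 281.0]]
-8 30 [[346.0, 272.0], [305.0, 272.0]]
65 [[194.0, 255.0], [223.0, 282.0], [264.0, 273.0], [234.0, 246.0]]
75 [[193.0, 230.0], [223.0, 256.0], [264.0, 247.0], [234.0, 221.0]]
85 [[193.0, 204.0], [222.0, 230.0], [264.0, 221.0], [233.0, 196.0]]
92 [[192.0, 186.0], [222.0, 212.0], [263.0, 203.0], [233.0, 178.0]]
100 [[192.0, 165.0], [221.0, 190.0], [263.0, 182.0], [233.0, 157.0]]
318 274 183.96241760253906 [  9.8  -3.6 -21.3]
334 274 183.22552490234375 [ 10.    4.1 -22. ]
310 290 165.21713256835938 [  9.8  -6.6 -40.7]
345 300 155.01449584960938 [  9.9   7.9 -51.2]
327 252 214.96875 [10.7  0.8 11.1]
327 220 232.95433044433594 [24.   0.9 33.2]
```

View pics/w4z.png

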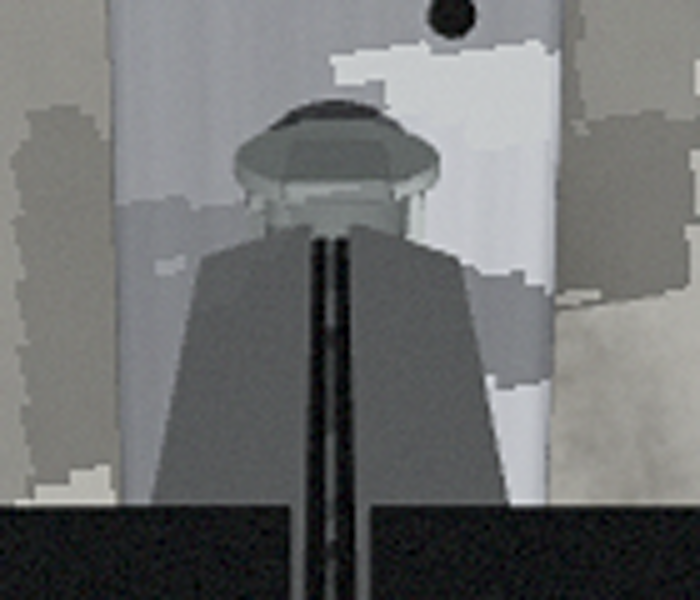

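Run:
```python
from h import *
s=manip.read_state();print(s['eef_pos'],s['finger_gap'], manip.tcp_to_tips)
p,d=optics.camera("wrist");cal=optics.get_calibration("wrist");H=cal['hand_eye'];K=cal['intrinsics']
v,u=np.mgrid[:480,:640]
P=np.stack([(u-K[0,2])/K[0,0]*d,(v-K[1,2])/K[0,0]*d,d],-1)@H[:3,:3].T+H[:3,3]
for uu in (310,318,334,342):
  print(uu,[(r,P[r,uu].round(1).tolist()) for r in range(264,284,2)])
p,d=optics.camera("scene");W=world("scene",d.astype(float))
for uu in (292,297,302):
  print(uu,[(r,W[r,uu].round(0).tolist()) for r in range(215,242,3)])
```

```text
[543.70855152 364.47646277  78.68534726] 0.5334789848287571 14.0
310 [(264, [1.0, -9.0, 18.5]), (266, [-0.2, -9.0, 18.6]), (268, [-1.3, -9.0, 18.2]), (270, [-3.1, -9.1, 19.7]), (272, [-4.6, -9.2, 20.4]), (274, [10.2, -7.3, -22.5]), (276, [9.7, -7.3, -23.7]), (278, [9.8, -7.2, -26.6]), (280, [9.9, -7.1, -29.5]), (282, [9.6, -7.0, -31.1])]
318 [(264, [10.9, -3.8, -10.1]), (266, [6.7, -4.0, -1.0]), (268, [5.7, -4.0, -1.5]), (270, [10.2, -3.6, -17.0]), (272, [9.7, -3.6, -18.4]), (274, [10.1, -3.5, -22.0]), (276, [10.1, -3.5, -24.9]), (278, [9.9, -3.5, -26.8]), (280, [10.1, -3.4, -29.8]), (282, [10.0, -3.4, -32.2])]
334 [(264, [11.0, 4.3, -10.2]), (266, [8.2, 4.4, -5.4]), (268, [5.7, 4.5, -1.3]), (270, [4.7, 4.5, -1.7]), (272, [10.1, 4.1, -19.5]), (274, [9.6, 4.1, -20.7]), (276, [9.4, 4.0, -23.1]), (278, [9.9, 4.0, -26.9]), (280, [10.1, 3.9, -29.8]), (282, [9.8, 3.9, -31.5])]
342 [(264, [8.2, 8.7, -2.1]), (266, [-0.7, 9.7, 19.9]), (268, [-1.7, 9.7, 19.3]), (270, [-2.8, 9.7, 18.8]), (272, [-3.9, 9.7, 18.6]), (274, [74.7, 0.0, -194.3]), (276, [10.2, 7.7, -25.2]), (278, [9.7, 7.7, -26.4]), (
[... 157 characters left out ...]
0, 376.0, 107.0]), (227, [537.0, 376.0, 101.0]), (230, [671.0, 289.0, 25.0]), (233, [660.0, 296.0, 24.0]), (236, [539.0, 375.0, 83.0]), (239, [538.0, 376.0, 78.0])]
297 [(215, [530.0, 370.0, 124.0]), (218, [533.0, 368.0, 117.0]), (221, [531.0, 369.0, 113.0]), (224, [532.0, 369.0, 106.0]), (227, [536.0, 366.0, 99.0]), (230, [714.0, 248.0, -1.0]), (233, [660.0, 284.0, 21.0]), (236, [660.0, 284.0, 14.0]), (239, [670.0, 278.0, 2.0])]
302 [(215, [528.0, 361.0, 123.0]), (218, [531.0, 359.0, 116.0]), (221, [531.0, 359.0, 110.0]), (224, [530.0, 360.0, 105.0]), (227, [704.0, 241.0, 8.0]), (230, [674.0, 262.0, 17.0]), (233, [551.0, 346.0, 76.0]), (236, [678.0, 259.0, 1.0]), (239, [664.0, 269.0, 2.0])]
```

Request:
jog_arm --deltas "8 0 -2 0 0; 18 0 -2 0 0; 28 0 -2 0 0; 36 0 -1 0 0; 41 0 0 0 0; 42 0 8 0 0; 42 0 16 0 0; 42 0 24 0 0; 42 0 29 0 0; 42 0 30 0 0"

```text
clock: 5.55
eef_pos: [550.0, 405.8, 48.2]
eef_rot: [-3.141, 0.0, 1.417]
wrist_force: [0.0, 0.9, 0.6]
finger_gap: 0.7
```

Run:
```python
from h import *
s=manip.read_state();print(s['eef_pos'],s['wrist_force'])
p,d=optics.camera("wrist");cal=optics.get_calibration("wrist");H=cal['hand_eye'];K=cal['intrinsics']
cv2.imwrite("pics/w5z.png",cv2.resize(p[225:345,260:400,::-1],None,fx=5,fy=5,interpolation=cv2.INTER_CUBIC))
p,d=optics.camera("scene"); cv2.imwrite("pics/s5z.png",cv2.resize(p[190:290,250:390,::-1],None,fx=5,fy=5,interpolation=cv2.INTER_CUBIC))
s=manip.read_state();print(s['eef_pos'],s['wrist_force'])
```

```text
[550.02422475 405.80595138  48.2095817 ] [0.01260899 0.88167273 0.60134335]
[550.2027875  405.97688398  48.73562081] [-0.51915872  0.83684235  0.6006332 ]
```

View pics/s5z.png

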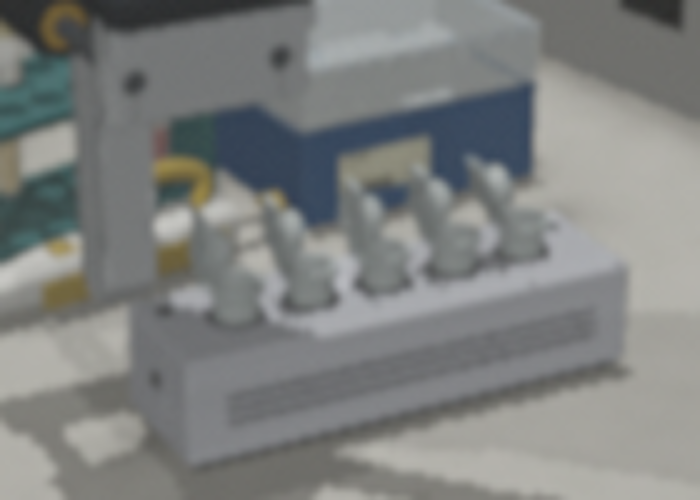

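View pics/w5z.png

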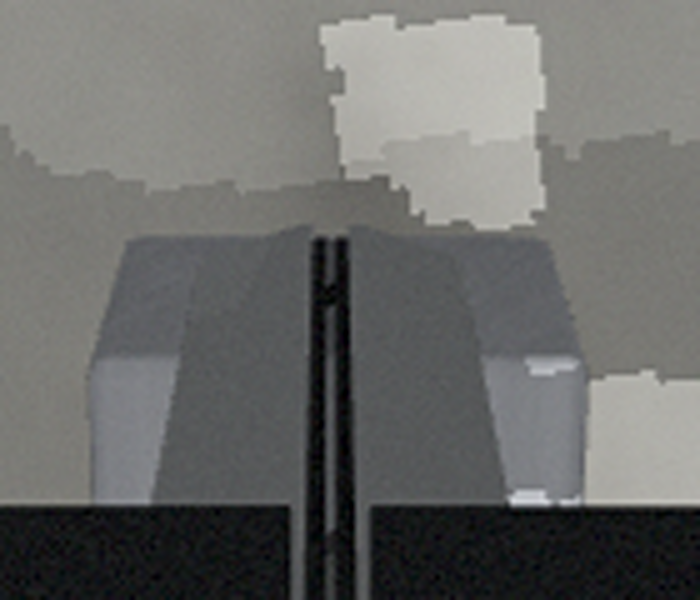

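Run:
```python
from h import *
c=optics.get_calibration("scene");s=manip.read_state()
e=np.array([.153,.988]);n=np.array([.988,-.153]);T=s['eef_pos'][:2]
for z in (60,64,68,72):
    u=cv2.projectPoints(np.array([[*(T+a*10*e+b*12.5*n),z] for a,b in((1,1),(1,-1),(-1,-1),(-1,1))]),cv2.Rodrigues(c['R'])[0],c['t'],c['intrinsics'],c['dist_coeffs'])[0].reshape(-1,2); print(z,((u-[250,190])*5).round(0).tolist())
p,d=optics.camera("scene");W=world("scene",d.astype(float))
for uu in (270,274,278):
  print(uu,[(r,W[r,uu].round(0).tolist()) for r in range(236,258,2)])
cv2.imwrite("pics/s6z.png",cv2.resize(p[225:265,255:315,::-1],None,fx=12,fy=12,interpolation=cv2.INTER_NEAREST))
```

```text
60 [[80.0, 292.0], [108.0, 320.0], [161.0, 309.0], [133.0, 281.0]]
64 [[80.0, 282.0], [107.0, 310.0], [161.0, 298.0], [132.0, 271.0]]
68 [[79.0, 272.0], [107.0, 300.0], [160.0, 288.0], [132.0, 261.0]]
72 [[79.0, 262.0], [106.0, 289.0], [160.0, 278.0], [131.0, 250.0]]
270 [(236, [540.0, 419.0, 94.0]), (238, [541.0, 419.0, 90.0]), (240, [541.0, 419.0, 87.0]), (242, [541.0, 419.0, 83.0]), (244, [543.0, 418.0, 78.0]), (246, [543.0, 418.0, 74.0]), (248, [544.0, 418.0, 70.0]), (250, [550.0, 414.0, 63.0]), (252, [652.0, 355.0, 1.0]), (254, [643.0, 361.0, 1.0]), (256, [639.0, 364.0, -1.0])]
274 [(236, [538.0, 412.0, 93.0]), (238, [537.0, 413.0, 90.0]), (240, [-107.0, 794.0, 432.0]), (242, [537.0, 413.0, 83.0]), (244, [540.0, 412.0, 78.0]), (246, [537.0, 414.0, 75.0]), (248, [543.0, 410.0, 68.0]), (250, [656.0, 344.0, 0.0]), (252, [650.0, 348.0, -1.0]), (254, [638.0, 354.0, 1.0]), (256, [632.0, 358.0, 1.0])]
278 [(236, [-107.0, 794.0, 432.0]), (238, [535.0, 406.0, 89.0]), (240, [536.0, 406.0, 85.0]), (242, [537.0, 405.0, 81.0]), (244, [536.0, 406.0, 77.0]), (246, [536.0, 406.0, 74.0]), (248, [543.0, 402.0, 66.0]), (250, [571.0, 385.0, 46.0]), (252, [563.0, 390.0, 47.0]), (254, [560.0, 392.0, 44.0]), (256, [560.0, 393.0, 40.0])]
```

View pics/s6z.png

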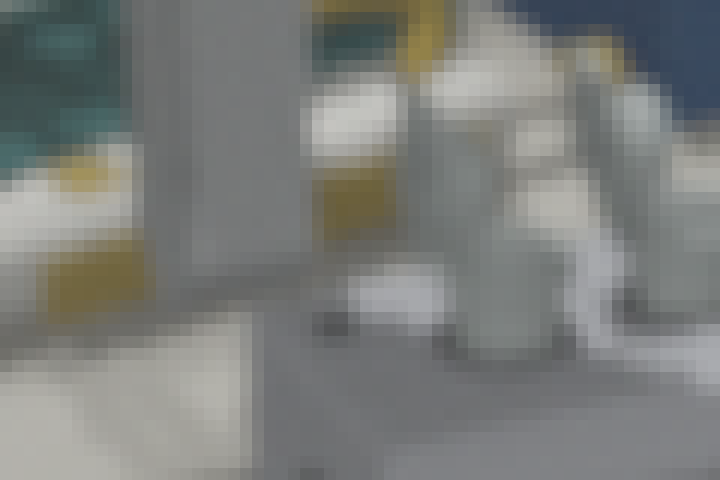

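Request:
jog_arm --deltas "-3 0 0 0 0; -8 0 0 0 0; -13 0 0 0 0; -17 0 0 0 0; -21 0 0 0 0; -25 0 0 0 0; -29 0 0 0 0; -33 0 0 0 0; -37 0 0 0 0; -41 0 0 0 0"

```text
clock: 6.95
eef_pos: [543.8, 365.0, 48.5]
eef_rot: [-3.141, 0.0, 1.417]
wrist_force: [0.6, 0.9, -0.1]
finger_gap: 0.4
```

Run:
```python
from h import *
s=manip.read_state();print(s['eef_pos'],s['wrist_force'])
p,d=optics.camera("scene"); cv2.imwrite("pics/s7z.png",cv2.resize(p[190:290,250:390,::-1],None,fx=5,fy=5,interpolation=cv2.INTER_CUBIC))
s=manip.read_state();print(s['eef_pos'],s['wrist_force'])
```

```text
[543.76312686 364.98175952  48.54987583] [ 0.56859136  0.90023478 -0.06008217]
[543.74232645 364.6239957   48.52658103] [-0.5917391  -0.21481018  0.45031008]
```

View pics/s7z.png

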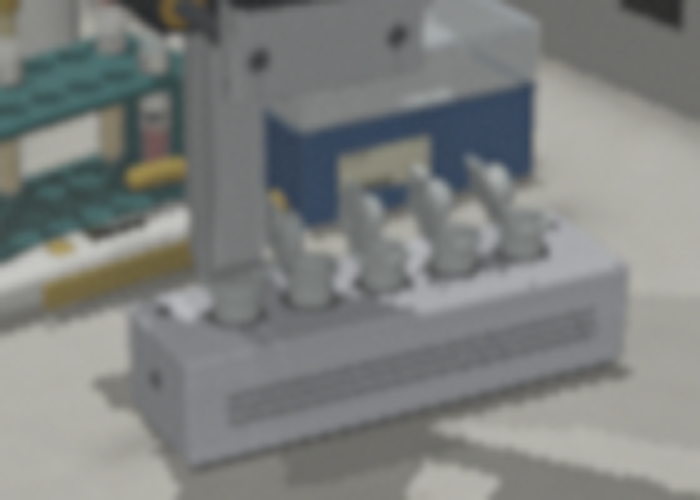

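Request:
jog_arm --deltas "-4 0 0.5 0 0; -8 0 1 0 0; -12 0 1 0 0; -16 0 1 0 0; -20 0 1 0 0; -24 0 1 0 0; -28 0 1 0 0; -32 0 1 0 0; -36 0 1 0 0; -40 0 1 0 0"

```text
clock: 8.25
eef_pos: [538.2, 326.6, 48.5]
eef_rot: [3.14, -0.002, 1.417]
wrist_force: [1.5, 6.6, 7.5]
finger_gap: 0.5
```

Run:
```python
from h import *
s=manip.read_state();print(s['eef_pos'],s['wrist_force'])
p,d=optics.camera("scene"); cv2.imwrite("pics/s8z.png",cv2.resize(p[190:290,250:390,::-1],None,fx=5,fy=5,interpolation=cv2.INTER_CUBIC))
p,d=optics.camera("wrist"); cv2.imwrite("pics/w8z.png",cv2.resize(p[145:345,220:440,::-1],None,fx=3,fy=3,interpolation=cv2.INTER_CUBIC))
```

```text
[538.17162529 326.56864477  48.50547049] [1.50022988 6.55188691 7.52880182]
```

View pics/s8z.png

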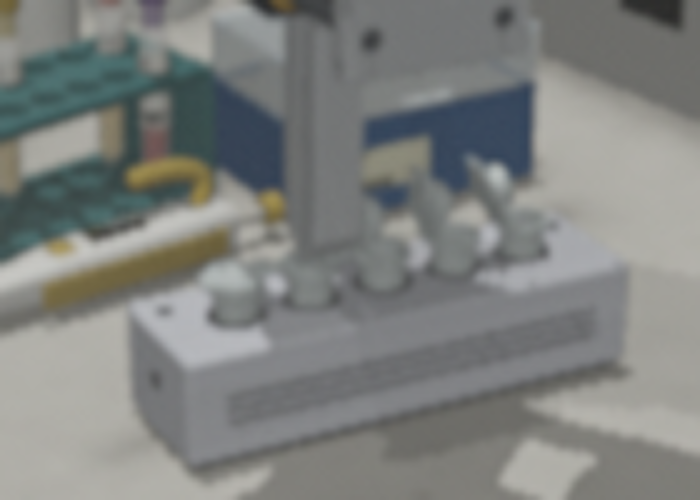

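View pics/w8z.png

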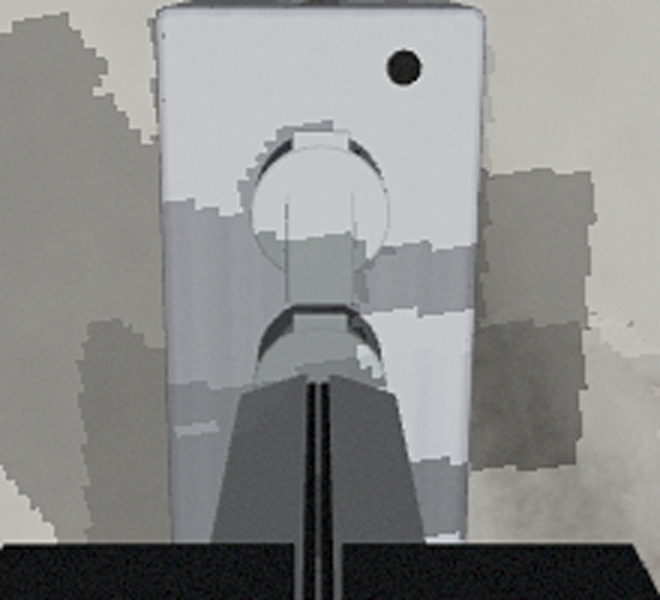

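Request:
jog_arm --deltas "-4 0 -0.4 0 0; -8 0 -0.4 0 0; -12 0 -0.4 0 0; -16 0 -0.4 0 0; -20 0 -0.4 0 0; -24 0 -0.4 0 0; -28 0 -0.4 0 0; -32 0 -0.4 0 0; -36 0 -0.4 0 0; -40 0 -0.4 0 0"

```text
clock: 9.6
eef_pos: [531.9, 286.9, 48.7]
eef_rot: [3.14, -0.002, 1.417]
wrist_force: [0.4, 5.5, 6.3]
finger_gap: 0.5
```

Run:
```python
from h import *
s=manip.read_state();print(s['eef_pos'],s['wrist_force'])
p,d=optics.camera("scene"); cv2.imwrite("pics/s9z.png",cv2.resize(p[190:290,250:390,::-1],None,fx=5,fy=5,interpolation=cv2.INTER_CUBIC))
p,d=optics.camera("wrist"); cv2.imwrite("pics/w9z.png",cv2.resize(p[105:345,210:450,::-1],None,fx=2.5,fy=2.5,interpolation=cv2.INTER_CUBIC))
```

```text
[531.93216866 286.92909189  48.69406342] [0.36908208 5.48582248 6.28073415]
```

View pics/s9z.png

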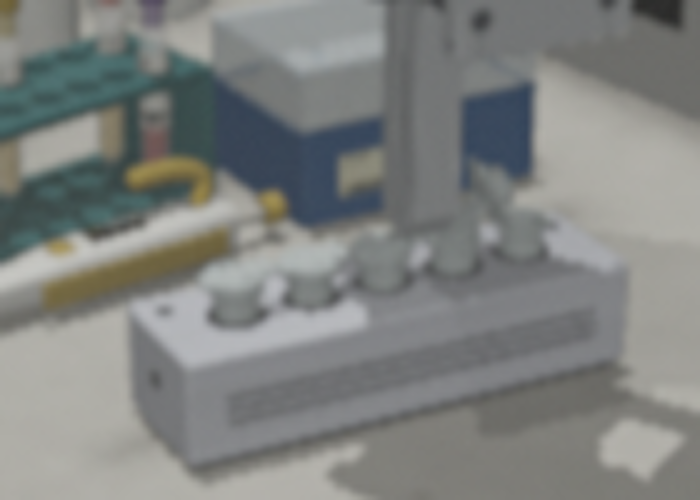

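View pics/w9z.png

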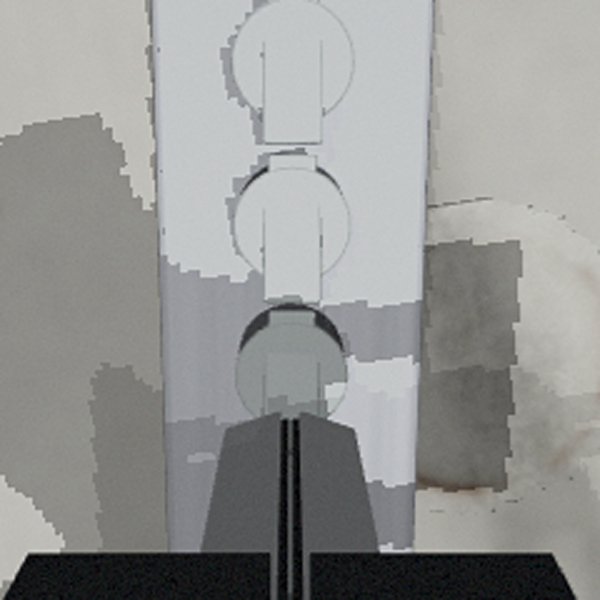

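Request:
jog_arm --deltas "-4 0 0 0 0; -8 0 0 0 0; -12 0 0 0 0; -16 0 0 0 0; -20 0 0 0 0; -24 0 0 0 0; -28 0 0 0 0; -32 0 0 0 0; -36 0 0 0 0; -40 0 0 0 0"

```text
clock: 10.95
eef_pos: [525.2, 246.4, 47.9]
eef_rot: [-3.141, 0.001, 1.417]
wrist_force: [0.6, 2.7, 2.4]
finger_gap: 0.7
```

Request:
jog_arm --deltas "-4 0 0 0 0; -8 0 0 0 0; -12 0 0 0 0; -16 0 0 0 0; -20 0 0 0 0; -24 0 0 0 0; -28 0 0 0 0; -32 0 0 0 0; -35 0 0 0 0; -36 0 0 0 0"

```text
clock: 12.2
eef_pos: [519.7, 210.9, 47.8]
eef_rot: [-3.141, 0.0, 1.417]
wrist_force: [1.1, 0.4, 0.2]
finger_gap: 0.4
```

Run:
```python
from h import *
s=manip.read_state();print(s['eef_pos'],s['wrist_force'])
p,d=optics.camera("scene"); cv2.imwrite("pics/s10z.png",cv2.resize(p[190:290,250:390,::-1],None,fx=5,fy=5,interpolation=cv2.INTER_CUBIC))
p,d=optics.camera("wrist"); cv2.imwrite("pics/w10z.png",cv2.resize(p[45:345,190:470,::-1],None,fx=2,fy=2,interpolation=cv2.INTER_CUBIC))
```

```text
[519.70301487 210.87870944  47.76764644] [1.11684836 0.43426576 0.20676501]
```

View pics/s10z.png

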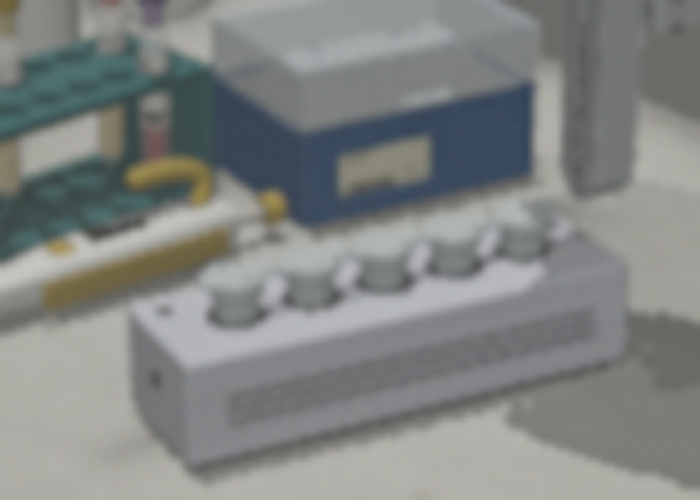

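View pics/w10z.png

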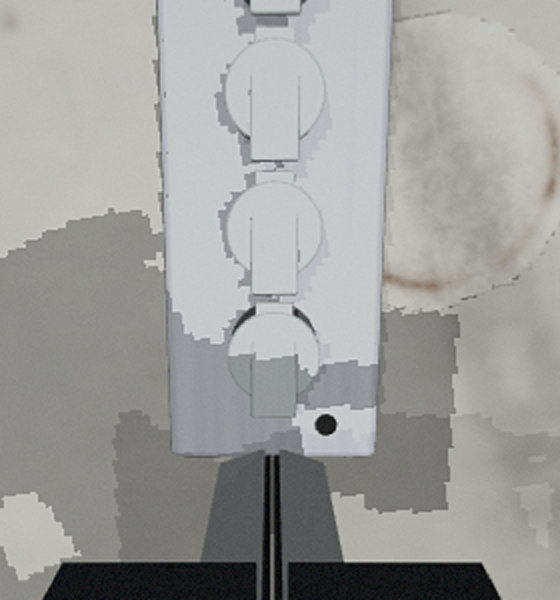

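Request:
jog_arm --deltas "0 0 -10 0 0; 0 0 -25 0 0; 0 0 -45 0 0; 15 0 -60 0 0; 35 0 -60 0 0; 60 0 -60 0 0; 85 0 -60 0 0; 110 0 -60 0 0; 130 0 -60 0 0; 140 0 -60 0 0"

```text
clock: 13.55
eef_pos: [541.0, 351.0, 107.4]
eef_rot: [-3.141, 0.0, 1.418]
wrist_force: [1.1, 0.2, -0.7]
finger_gap: 0.5
```

Run:
```python
from h import *
from scipy.spatial.transform import Rotation as Ro
s=manip.read_state();print(s['eef_pos'],s['wrist_force'],s['qd'].round(2))
p,d=optics.camera("wrist"); cv2.imwrite("pics/w11.png",p[...,::-1]); np.savez("w11.npz",p=p,d=d,pos=s['eef_pos'],rot=s['eef_rot'])
p,d=optics.camera("scene"); cv2.imwrite("pics/s11z.png",cv2.resize(p[190:290,250:390,::-1],None,fx=5,fy=5,interpolation=cv2.INTER_CUBIC))
```

```text
[541.00712857 351.01147    107.41728786] [ 1.09472436  0.18076006 -0.6928007 ] [ 0.08  0.1  -0.17 -0.    0.06  0.09]
```

View pics/w11.png

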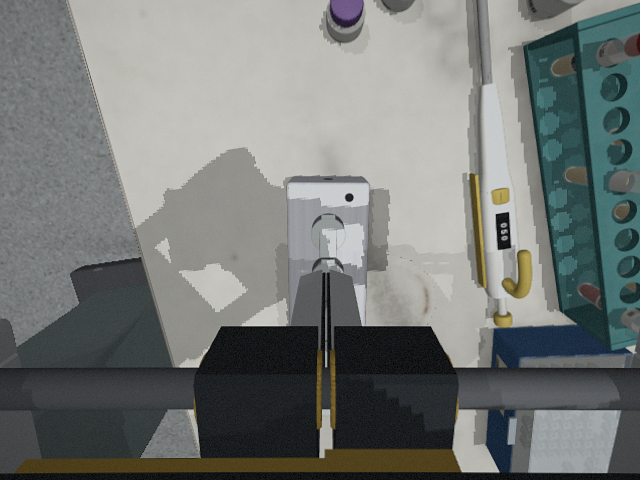

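View pics/s11z.png

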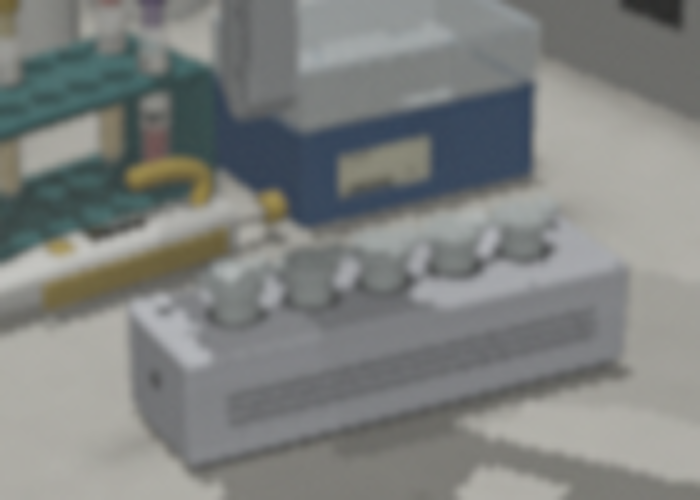

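Request:
jog_arm --deltas "10 0 0 0 0; 22 0 0 0 0; 32 0 4 0 0; 36 0 15 0 0; 36 0 28 0 0; 36 0 40 0 0; 36 0 50 0 0; 36 0 57 0 0; 36 0 61 0 0; 36 0 61.5 0 0"

```text
clock: 14.9
eef_pos: [546.9, 385.2, 46.5]
eef_rot: [-3.142, 0.0, 1.417]
wrist_force: [0.6, 0.3, 0.6]
finger_gap: 0.5
```

Request:
jog_arm --deltas "-4 0 0 0 0; -8 0 0 0 0; -12 0 0 0 0; -16 0 0 0 0; -20 0 0 0 0; -24 0 0 0 0; -28 0 0 0 0; -32 0 0 0 0; -35 0 0 0 0; -36 0 0 0 0"

```text
clock: 16.15
eef_pos: [542.3, 350.8, 48.4]
eef_rot: [3.139, -0.004, 1.417]
wrist_force: [1.2, 7.7, 10.1]
finger_gap: 0.4
```

Run:
```python
from h import *
s=manip.read_state();print(s['eef_pos'],s['wrist_force'])
p,d=optics.camera("scene"); cv2.imwrite("pics/s12z.png",cv2.resize(p[190:290,250:390,::-1],None,fx=5,fy=5,interpolation=cv2.INTER_CUBIC))
```

```text
[542.31082646 350.77897222  48.41815694] [ 1.20054067  7.70939512 10.06544766]
```

View pics/s12z.png

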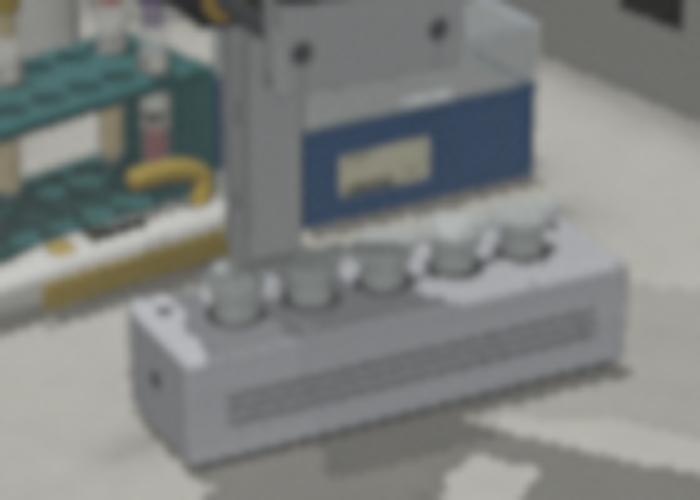

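Request:
jog_arm --deltas "-4 0 -0.5 0 0; -8 0 -0.8 0 0; -12 0 -0.8 0 0; -16 0 -0.8 0 0; -20 0 -0.8 0 0; -24 0 -0.8 0 0; -28 0 -0.8 0 0; -32 0 -0.8 0 0; -36 0 -0.8 0 0; -40 0 -0.8 0 0"

```text
clock: 17.45
eef_pos: [535.9, 310.8, 48.5]
eef_rot: [3.14, -0.002, 1.417]
wrist_force: [1.1, 6.1, 8.5]
finger_gap: 0.4
```

Request:
jog_arm --deltas "-4 0 0 0 0; -8 0 0 0 0; -12 0 0 0 0; -16 0 0 0 0; -20 0 0 0 0; -24 0 0 0 0; -28 0 0 0 0; -32 0 0 0 0; -36 0 0 0 0; -40 0 0 0 0"

```text
clock: 18.7
eef_pos: [529.5, 271.2, 48.1]
eef_rot: [3.14, -0.002, 1.417]
wrist_force: [0.7, 9.3, 9.4]
finger_gap: 0.4
```

Request:
jog_arm --deltas "-5 0 0 0 0; -10 0 0 0 0; -15 0 0 0 0; -20 0 0 0 0; -25 0 0 0 0; -30 0 0 0 0; -35 0 0 0 0; -40 0 0 0 0; -45 0 0 0 0; -50 0 0 0 0"

```text
clock: 19.95
eef_pos: [522.1, 221.8, 48.3]
eef_rot: [3.14, -0.002, 1.417]
wrist_force: [1.6, 7.4, 9.4]
finger_gap: 0.5
```

Request:
jog_arm --deltas "-6 0 0 0 0; -12 0 0 0 0; -17 0 -2 0 0; -17 0 -12 0 0; -17 0 -30 0 0; -17 0 -55 0 0; -17 0 -80 0 0; -17 0 -105 0 0; -17 0 -120 0 0; -17 0 -125 0 0"

```text
clock: 21.2
eef_pos: [519.0, 204.5, 173.5]
eef_rot: [3.14, -0.001, 1.417]
wrist_force: [-0.1, 0.2, -0.2]
finger_gap: 0.7
```

Run:
```python
from h import *
s=manip.read_state();print(s['eef_pos'],s['wrist_force'])
p,d=optics.camera("scene"); cv2.imwrite("pics/s13z.png",cv2.resize(p[190:290,250:390,::-1],None,fx=5,fy=5,interpolation=cv2.INTER_CUBIC))
s=manip.read_state()
p,d=optics.camera("wrist"); cv2.imwrite("pics/w13.png",p[...,::-1]); np.savez("w13.npz",p=p,d=d,pos=s['eef_pos'],rot=s['eef_rot'])
p,d=optics.camera("top"); cv2.imwrite("pics/t13.png",cv2.resize(p[200:285,270:410,::-1],None,fx=5.5,fy=5.5,interpolation=cv2.INTER_CUBIC))
```

```text
[519.03160115 204.5309009  173.47641724] [-0.13713668  0.22732384 -0.16277563]
```

View pics/s13z.png

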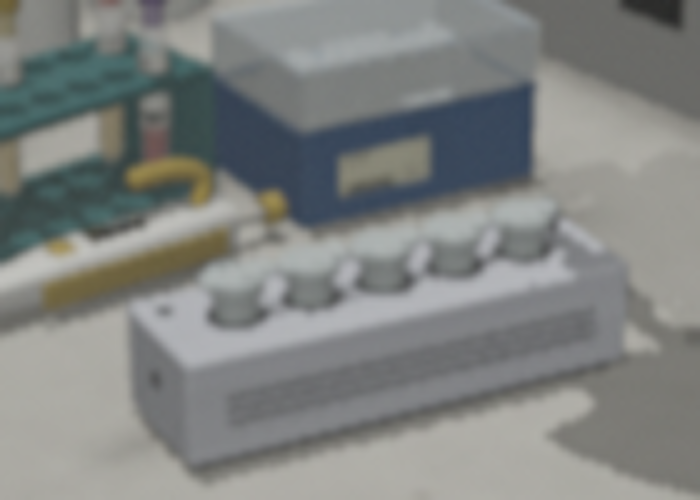

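View pics/w13.png

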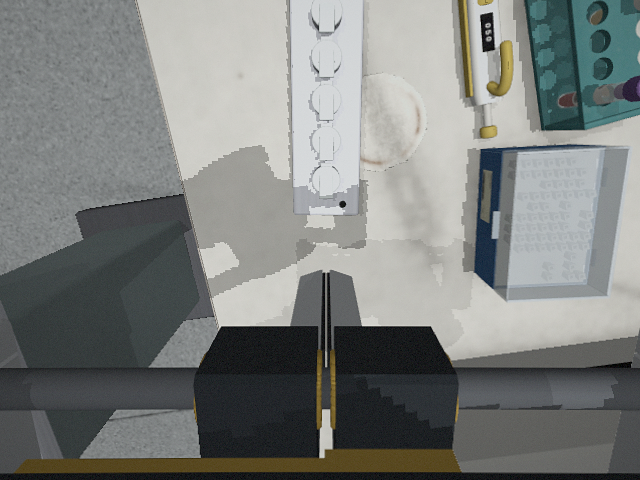

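View pics/t13.png

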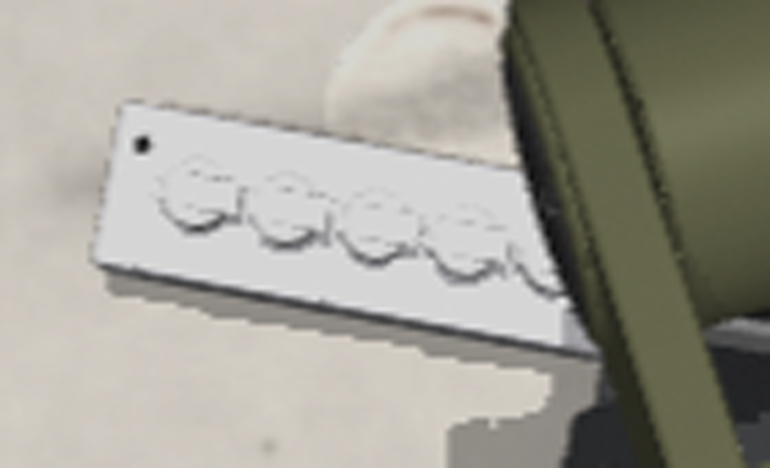

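Run:
```python
from h import *
from scipy.spatial.transform import Rotation as Ro
z=np.load("w13.npz");p,d=z['p'],z['d'].astype(float)
cal=optics.get_calibration("wrist");H=cal['hand_eye'];K=cal['intrinsics']
v,u=np.mgrid[:480,:640]
P=np.stack([(u-K[0,2])/K[0,0]*d,(v-K[1,2])/K[0,0]*d,d],-1)@H[:3,:3].T+H[:3,3]
W=P@Ro.from_euler('xyz',z['rot']).as_matrix().T+z['pos']
C=np.array([534.6,302.5]);e=np.array([.153,.988]);n=np.array([.988,-.153])
b=np.stack([(W[...,:2]-C)@n,(W[...,:2]-C)@e],-1)
ok=(d>0)
blk=ok&(abs(abs(b[...,0])-20)<4)
m=ok&(abs(b[...,0])<4.5)
for i,y in enumerate((60,30,0,-30,-60)):
    o=[]
    zb=np.median(W[...,2][blk&(abs(b[...,1]-y)<12)])
    for a in (9,5,0,-5,-9,-13):
        k=m&(abs(b[...,1]-y-a)<1.5);o.append(round(float(np.median(W[...,2][k])-zb+45),1) if k.sum()>2 else None)
    print(i+1,round(zb,1),o)
cv2.imwrite("pics/w13z.png",cv2.resize(p[0:215,270:385,::-1],None,fx=2.75,fy=2.75,interpolation=cv2.INTER_CUBIC))
```

```text
1 45.6 [None, 61.0, 61.6, 62.0, 62.7, 62.5]
2 45.8 [60.8, 60.9, 61.4, 62.1, 62.4, 62.2]
3 45.8 [60.9, 61.1, 61.5, 62.4, 62.6, 62.9]
4 45.8 [61.0, 60.9, 61.4, 62.1, 62.5, 62.8]
5 306.5 [-199.7, -199.7, -198.9, 41.1, 47.5, 47.5]
```

View pics/w13z.png

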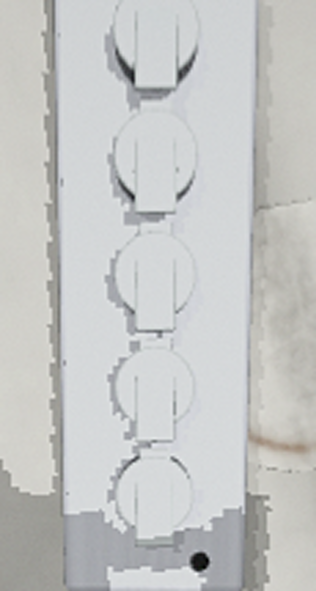

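Run:
```python
from h import *
from scipy.spatial.transform import Rotation as Ro
z=np.load("w13.npz");d=z['d'].astype(float)
cal=optics.get_calibration("wrist");H=cal['hand_eye'];K=cal['intrinsics']
v,u=np.mgrid[:480,:640]
P=np.stack([(u-K[0,2])/K[0,0]*d,(v-K[1,2])/K[0,0]*d,d],-1)@H[:3,:3].T+H[:3,3]
W=P@Ro.from_euler('xyz',z['rot']).as_matrix().T+z['pos']
for r in range(160,214,4): print(r,W[r,322:331].mean(0).round(1), W[r,322:331,2].round(0))
t=W[216:,][:0]
```

```text
160 [527.8 258.4  62.6] [62. 62. 62. 62. 63. 62. 62. 64. 63.]
164 [527.3 255.3  61.8] [62. 62. 61. 62. 61. 62. 62. 62. 62.]
168 [526.8 252.2  61.7] [61. 62. 62. 61. 62. 62. 61. 62. 62.]
172 [526.3 249.2  62.2] [61. 64. 63. 63. 62. 62. 62. 62. 61.]
176 [525.9 246.1  62.1] [63. 62. 61. 61. 61. 61. 63. 63. 63.]
180 [525.4 243.   62.3] [62. 63. 61. 62. 63. 63. 63. 62. 62.]
184 [524.9 240.   63. ] [63. 63. 64. 62. 62. 63. 64. 64. 63.]
188 [524.5 236.9  63.3] [64. 64. 63. 63. 63. 63. 63. 62. 64.]
192 [524.  233.8  63.5] [63. 64. 64. 63. 63. 64. 64. 64. 62.]
196 [523.5 230.7  63.8] [64. 64. 64. 62. 64. 65. 63. 64. 64.]
200 [522.6 224.5  45.9] [47. 46. 46. 46. 46. 46. 45. 46. 47.]
204 [522.1 221.1  46.1] [46. 46. 47. 46. 45. 46. 45. 47. 47.]
208 [521.5 217.6  45.4] [45. 46. 45. 46. 45. 45. 45. 46. 45.]
212 [521.  214.3  45.9] [46. 45. 46. 44. 46. 47. 46. 46. 45.]
```

Cap 5 matches the other four: its back is at about 61 mm and its lip at about 63 mm once the 0.8 mm bias is removed. The fingers are clear at tip height of about 190 mm, so I'm handing in.

```bash
python3 -c "
from cell import manip, workorder
s=manip.read_state();print(s['clock'],s['eef_pos'],s['wrist_force'],s['qd'].round(3))
print(workorder.sign_off())"
```

```text
21.35 [518.64052138 204.31367449 171.89089942] [-0.07873315  0.56339305 -0.78462771] [-0.002  0.009  0.008 -0.001 -0.003  0.001]
the job is handed in; nothing more can be done
None
```

All five caps are folded over and shut, and I handed the job in at 21.35 s; sign-off gives no verdict. I swept the closed fingertips along the caps' backs from the tube 1 end, so caps 1 to 5 folded in order. A second pass, pressing with about 10 N, made sure each one was fully down.

**Last checks:**
- **Caps:** in wrist-camera depth, all five backs are at about 61 mm and all lips at 62 to 63 mm, which is the shut height with the tubes seated. My first script gave nonsense heights for cap 5, because stray depth pixels got in. Reading its pixels directly gave values matching the other four.
- **Block:** the corners visible in the top view are in the same pixels as at the start; the arm hid the far end. The scene view also shows no shift.
- **Bystanders:** I saw no sign that any had moved, but I did not measure them. The amber bottle was not in any of the late pictures.
- **Forces:** the highest wrist readings at the end of a move were about 10 N vertical and 9 N along the row. Readings between those points were not recorded.

**What disagreed:**
- **Fingertip position:** `manip.tcp_to_tips` says the tips are 14 mm ahead of the TCP. The wrist and scene cameras both showed them about 17 mm behind it, and contact with the shut lips suggested about 15 mm. Because of this, my first pass at cap 1 went about 10 mm over its top without touching. I measured the tip height from the pictures and repeated it lower.
- **Block position:** the scene and top cameras differed by about 5 mm on where the block stood, so I went by the wrist camera.

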